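Make up two wine-cellar tasting sets

ROBOT

A 6-joint arm with a two-finger parallel gripper is mounted at the origin on the work surface. World frame = base frame: x ahead of the robot, y to its left, z up, the work surface at z = 0. Lengths are in m, angles in rad, forces in N, time in s.
With the tool pointing down it reaches from about 0.425 to 0.925 m from the base axis. Payload 12.5 kg.
Tool frame: the origin (TCP) lies on the centre line of the jaws, within the pads' length; the fingertips stand 14 mm ahead of it and the grasp point (between the pads) lies 5 mm behind it (tip_extent is the z of the fingertips in the tool frame, in m); z points along the fingers, y is the line along which they close (so a half turn about z gives the same grasp; the last joint's range is limited). The gripper opens to 85 mm and grips with 20 to 120 N. Pads are 22 mm wide; open, the fingers measure 114 mm over their backs; the gripper's body (76 mm by 85 mm) begins 54 mm behind the grasp point. The pads swing forward as they close: fully open they stand 13 mm farther back than shut.
Start: joints at [1.075, 0.491, 1.559, -0, 1.092, -0.106], TCP at [0.237, 0.578, 0.245] pointing down, gripper open.
Joint ranges: [-3.1, 3.1], [-0.84, 2.19], [0.05, 2.79], [-1.13, 4.28], [0.06, 2.93], [-2.69, 2.69]. Speed limits (rad/s): [2.22, 2.22, 2.79, 3.14, 3.14, 3.14].

INTERFACE

Orientations are given as a rotation vector (axis times angle).
In Python, from workcell import read_state, read_camera, sign_off, boxes_of, tip_extent gives the robot as it stands. The module is installed in compiled form; this text tells all that it offers.
- The arm moves only by the tool carry_out, never from a script. Its argument "plan" is a list that holds one entry, the list of rows, each a list of 7 numbers: the shift along the world's x, y, z in m, then the turn, a rotation vector about the world's x, y, z in rad, then the closure, from 0 (fully open) to 1 (shut). A call has 1 to 20 rows; each row is the pose to reach, as a shift and turn from the pose commanded when the call began; what a row does not reach only later rows make up. A row lasts 1/12 s, in which the tool goes at most 41.7 mm and 7.16 degrees, less where a joint would pass 70% of its speed; a pose out of reach is approached as far as the arm can. A call with a gripper value outside its range is refused whole. The fingers move at their own pace and stop on an object; the grip force is fixed at half the most. Time passes only in rows, so rows that repeat a pose let the fingers close. It gives the time, the measured TCP pose, the force, the opening and the grip force at its end, in the units of the state.
- read_state(): the state, without advancing time (a new reading comes with each control period).
- read_camera(name): name is "side" or "top" or "wrist"; returns a dict with "frame" (420x560x3 uint8, red, green, blue), "z_map" (420x560 float32, m along the optical axis (not along the pixel's ray), 0 where there is no reading), "intrinsics" (3x3 intrinsics, pixels), "world_from_camera" (4x4, takes a point from camera to world coordinates). Camera axes: x right, y up, looking along -z (the intrinsics and any distortion apply to the point x, -y, -z); pixel columns grow to the right and rows downward; lengths in m; the calibration is good to about 2 mm. The wrist camera is an equidistant fisheye: a pixel r from the principal point sees the ray r / f radians off the axis. A picture is of the moment at which its call begins.
- sign_off(): hands the job in; it is judged then, once.
Trained networks look in the newest picture that a camera, given by its name, has taken for a name from the list of things; names that differ only in an ending like _2 or _b are one class to them, and where a whole thing is asked for, a point or a joint stands for the part that bears it (a point fixed in the world has none). Each returns a list of dicts, best first, with "score" (0 to 1); they miss things now and then, are a little off and sometimes report something else, mostly with a low value. They report only what shows in the picture. A call takes as long as a camera call. They do not tell look-alikes from the thing itself.
- boxes_of(camera, target): "pixel" ([column, row] in pixels, amid what is visible of it).
The state is a dict: "time_s": time; "joint_pos": joint angles; "joint_velocities": joint speeds; "joint_torque": joint torques, N m; "tool_pos": TCP position; "tool_rot": TCP orientation; "ft_force": force on the tool from outside, world axes, zero at the start; "ft_torque": the same for the moment, N m; "width": finger opening in m; "finger_force": force on a finger pad.
Only numpy, scipy, OpenCV 4.12 (cv2) and the standard library are available. Lean on these libraries where they do the work, as an engineer would, in place of code of your own. Each camera call takes 0.05 s, during which the arm holds its last target. There are 200 camera calls.

TASK

Make up the two tasting sets: the pink rosé bottle with the yellow cap and the steel-headed cork stopper go in the plain wooden tray; the green bottle with the white cap and the orange-lidded jar go in the blue tray. In each tray stand the bottle upright in the cell with the black rubber floor and its companion in the other cell, flat on the floor and the same way up as you found it, each put down gently, not dropped. Leave the brown bottle and the white label roll standing where they are.

Things in the scene. Friction and masses are not known exactly. Their poses are not given: they have to be found in the camera images.
- rose_bottle: Pink rosé bottle with a yellow cap. Miniature 50 ml sample bottle, standing upright, loose: pink-red glass body 38 mm in diameter up to 60 mm, white paper label round the body, shoulder from 60 to 72 mm, then a straight neck and yellow cap, both 24 mm in diameter, up to the top at 110 mm. 0.10 to 0.20 kg. Origin: centre of its underside, z up along the bottle.
- green_bottle: Green bottle with a white cap. Miniature 50 ml sample bottle, standing upright, loose: dark green glass body 38 mm in diameter up to 60 mm, white paper label round the body, shoulder from 60 to 72 mm, then a straight neck and white cap, both 24 mm in diameter, up to the top at 110 mm. 0.10 to 0.20 kg. Origin: centre of its underside, z up along the bottle.
- stopper: T-shaped bottle stopper, loose, standing on its head: a bright steel disc 44 mm in diameter and 24 mm high below, a straight cork plug 24 mm in diameter above it up to 62 mm. 0.06 to 0.13 kg. Origin: centre of its underside, z up along the plug.
- jar: Small dark-purple jam jar, closed, loose, upright: body 44 mm in diameter up to 46 mm, paper label, orange lid 42 mm in diameter from 46 to 68 mm. 0.10 to 0.21 kg. Origin: centre of its underside, z up.
- brown_bottle: Brown bottle with a black cap, stays where it is. Miniature 50 ml sample bottle, standing upright, loose: brown glass body 38 mm in diameter up to 60 mm, white paper label round the body, shoulder from 60 to 72 mm, then a straight neck and black cap, both 24 mm in diameter, up to the top at 110 mm. 0.10 to 0.20 kg. Origin: centre of its underside, z up along the bottle.
- label_roll: Small white paper label roll, loose, standing on its flat end, stays where it is: ring 60 mm outside, 38 mm inside, 40 mm high, about 0.1 kg. Origin: centre of its underside, z up. (A flatter pale-yellow tape roll, 68 mm wide and 30 mm high, stands loose between the trays and has no part in the job.)
- wood_tray: Plain wooden tray. Shallow open tray fixed to the table, 72 mm (x) by 140 mm (y) by 20 mm high, walls and middle divider 4 mm thick, floor 4 mm thick. Two cells of 64 by 64 mm: the one centred 34 mm along the tray's +y axis has a black rubber floor (the bottle's cell), the one centred 34 mm along -y has a plain wooden floor (the companion's cell). Origin: centre of its underside, z up. It may be turned end for end.
- blue_tray: Blue tray. Shallow open tray fixed to the table, 72 mm (x) by 140 mm (y) by 20 mm high, walls and middle divider 4 mm thick, floor 4 mm thick. Two cells of 64 by 64 mm: the one centred 34 mm along the tray's +y axis has a black rubber floor (the bottle's cell), the one centred 34 mm along -y has a plain blue floor (the companion's cell). Origin: centre of its underside, z up. It may be turned end for end.
Things that resemble listed ones, but are neither listed nor needed, are in the scene too. Leave any red or turquoise look-alike of the stopper alone. Leave any turquoise look-alike of the wood_tray alone.

How it is judged:
By the outcome, as a careful person would: the job done as asked, in the order asked, and still so for the second after the job is handed in, with the robot touching nothing.
It also fails if it takes over 96 s, if anything falls off the work surface, if the arm or the gripper's body presses on something with over 40 N, if the wrist force passes 120 N, or if a joint passes its speed limit or range.

## Working session

There is one attempt and no reset: what is moved stays moved. The work goes in short steps, Python scripts to look and compute and a tool call to move; the robot and the scene stay as the last step left them, time stands still between calls to the robot, and variables do not carry over. Pictures are saved under pics/ and viewed, at most 14 in all, crops included, and the job is handed in when it is done.

Besides the shell and the picture viewer there is one more tool, called after "Request:" in YAML: its name, and indented under it one key for each argument. carry_out: Moves the arm, as the interface text tells. Its arguments: {"type":"object","properties":{"plan":{"type":"array"}},"required":["plan"]}

```bash
mkdir -p pics; cat > h.py <<'E'
import numpy as np, cv2
from workcell import *
def snap(n,f=None):
    c=read_camera(n)
    if f: cv2.imwrite('pics/'+f,c['frame'][:,:,::-1])
    return c
def world(c):
    d=c['z_map'];K=c['intrinsics'];T=c['world_from_camera']
    v,u=np.mgrid[:420,:560]
    P=np.stack([(u-K[0,2])/K[0,0]*d,-(v-K[1,2])/K[1,1]*d,-d],-1)
    return P@T[:3,:3].T+T[:3,3]
E
python3 - <<'E'
from h import *
for n in('top','side'):
    c=snap(n,n+'0.png'); W=world(c); np.savez('/tmp/'+n,W=W,f=c['frame'])
    print(n,c['world_from_camera'].round(3).tolist(),c['intrinsics'].round(1).tolist())
    for t in 'rose_bottle stopper jar wood_tray blue_tray label_roll'.split():
        for b in boxes_of(n,t)[:6]:
            u,v=np.round(b['pixel']).astype(int); print(t,u,v,round(b['score'],2),W[v,u].round(3))
print(read_state())
E
```

```text
top [[0.027, 0.997, -0.07, 0.425], [-0.999, 0.025, -0.025, 0.002], [-0.023, 0.071, 0.997, 0.93], [0.0, 0.0, 0.0, 1.0]] [[407.8, 0.0, 273.5], [0.0, 407.8, 203.9], [0.0, 0.0, 1.0]]
rose_bottle 311 145 0.65 [ 0.605 -0.051  0.108]
rose_bottle 412 150 0.39 [ 0.605 -0.264  0.081]
rose_bottle 209 145 0.34 [0.62  0.175 0.016]
stopper 295 102 0.56 [ 0.713 -0.017  0.048]
stopper 232 109 0.54 [0.693 0.121 0.053]
jar 166 135 0.89 [0.628 0.259 0.071]
wood_tray 150 299 0.65 [0.268 0.298 0.003]
wood_tray 221 215 0.64 [0.462 0.144 0.002]
wood_tray 354 227 0.42 [ 0.442 -0.155  0.02 ]
blue_tray 354 227 0.96 [ 0.442 -0.155  0.02 ]
label_roll 207 145 0.6 [0.619 0.179 0.021]
side [[0.668, 0.543, -0.509, -0.07], [-0.744, 0.475, -0.47, -0.521], [-0.013, 0.693, 0.721, 0.862], [0.0, 0.0, 0.0, 1.0]] [[432.8, 0.0, 276.5], [0.0, 432.8, 210.5], [0.0, 0.0, 1.0]]
rose_bottle 318 198 0.9 [ 0.596 -0.055  0.067]
stopper 335 180 0.72 [ 0.716 -0.024  0.031]
stopper 296 161 0.71 [0.706 0.113 0.032]
stopper 305 179 0.7 [0.66  0.04  0.034]
jar 244 149 0.72 [0.629 0.253 0.051]
wood_tray 143 218 0.88 [0.272 0.284 0.013]
woo
[... 187 characters left out ...]
0.7, 'joint_pos': array([ 1.07538266e+00,  4.90915496e-01,  1.55890216e+00,  2.24375211e-05,
        1.09175064e+00, -1.05634466e-01]), 'joint_velocities': array([-1.69453909e-03,  8.40467583e-05, -2.20410054e-03,  7.19877218e-04,
       -3.82564331e-04, -4.80230020e-04]), 'joint_torque': array([ 1.28453430e-04, -6.18149614e+01, -2.61816859e+01, -1.10153160e-04,
        4.11927786e-04,  9.36279150e-06]), 'tool_pos': array([0.23748585, 0.57812529, 0.24531657]), 'tool_rot': array([-6.08408905e-01, -3.08210461e+00, -4.58054964e-05]), 'ft_force': array([0.31433036, 0.05322579, 0.42788838]), 'ft_torque': array([0.03456657, 0.00765735, 0.00237812]), 'finger_force': 0.0, 'width': 0.085666914151044}
```

View pics/top0.png

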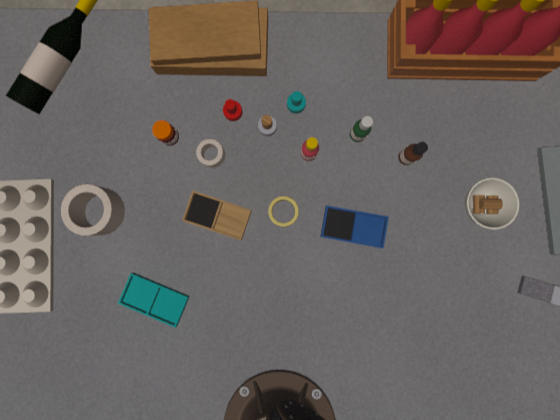

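View pics/side0.png

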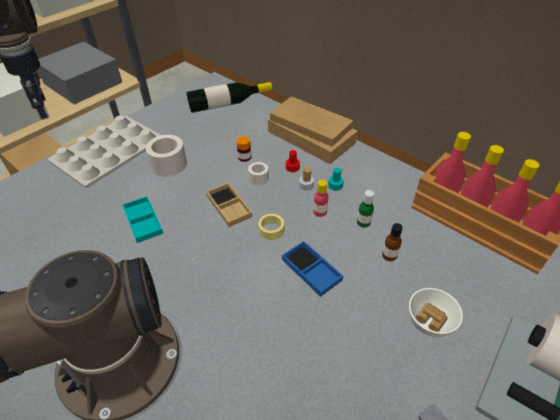

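The top view shows the rosé bottle at (311,147), green at (363,128), the steel stopper at (267,124), the jar at (165,133), the wood tray at (218,215) and the blue tray at (354,227). Both black cells are on the left (+y). The roll is at (210,152) and the brown bottle at (412,152). The turquoise and red look-alikes are at (297,102) and (232,109). Next I fit the poses.

```bash
cat > fit.py <<'E'
from h import *
from scipy.optimize import least_squares
def load():
    return {n:np.load(f'/tmp/{n}.npz') for n in('top','side')}
def circ(W,c0,R,z0,z1,rad):
    m=(np.hypot(W[...,0]-c0[0],W[...,1]-c0[1])<R)&(W[...,2]>z0)&(W[...,2]<z1)
    p=W[m]
    if len(p)<8: return None,len(p),0
    f=lambda c:np.hypot(p[:,0]-c[0],p[:,1]-c[1])-rad
    s=least_squares(f,p[:,:2].mean(0),loss='soft_l1',f_scale=.002)
    return s.x.round(4),len(p),round(float(np.median(abs(s.fun))),4)
def topmean(W,c0,R,z0):
    m=(np.hypot(W[...,0]-c0[0],W[...,1]-c0[1])<R)&(W[...,2]>z0); p=W[m]
    return ((p.min(0)+p.max(0))/2).round(4),p[:,2].max().round(3),len(p)
def tray(W,F,c0):
    m=(np.hypot(W[...,0]-c0[0],W[...,1]-c0[1])<.085)&(W[...,2]>.014)&(W[...,2]<.027)
    p=W[m][:,:2]
    r=cv2.minAreaRect((p*1000).astype(np.float32))
    k=(np.hypot(W[...,0]-c0[0],W[...,1]-c0[1])<.07)&(F.max(-1)<45)
    return r,W[k].mean(0).round(4)
E
python3 - <<'E'
from fit import *
print(tip_extent() if callable(tip_extent) else tip_extent)
for n,d in load().items():
    W=d['W'];print(n)
    for t,c,r in [('rose',(.6,-.055),.012),('green',(.66,-.16),.012),('brown',(.6,-.265),.012)]:
        print(t,'body',circ(W,c,.05,.012,.055,.019),'neck',circ(W,c,.04,.078,.104,r),topmean(W,c,.04,.102))
    c=(.655,.04);print('stopper',circ(W,c,.035,.004,.02,.022),circ(W,c,.035,.03,.058,.012),topmean(W,c,.03,.055))
    c=(.628,.257);print('jar',circ(W,c,.04,.008,.04,.022),circ(W,c,.04,.05,.064,.021),topmean(W,c,.035,.061))
    c=(.615,.18);print('roll',topmean(W,c,.04,.034))
    print('wood',tray(W,d['f'],(.462,.147)));print('blue',tray(W,d['f'],(.442,-.157)))
E
```

```text
0.014
top
rose body (array([ 0.6113, -0.052 ]), 63, 0.0002) neck (array([ 0.6117, -0.052 ]), 31, 0.0002) (array([ 0.6106, -0.0517,  0.1077]), np.float64(0.113), 114)
green body (array([ 0.6577, -0.1633]), 96, 0.0003) neck (array([ 0.6577, -0.1634]), 45, 0.0003) (array([ 0.6565, -0.1627,  0.1082]), np.float64(0.113), 115)
brown body (array([ 0.6067, -0.2746]), 114, 0.0003) neck (array([ 0.6067, -0.275 ]), 55, 0.0003) (array([ 0.6066, -0.2738,  0.1074]), np.float64(0.113), 117)
stopper (array([0.67  , 0.0451]), 36, 0.0003) (array([0.6702, 0.0446]), 35, 0.0003) (array([0.6693, 0.0448, 0.0601]), np.float64(0.065), 94)
jar (array([0.6431, 0.2716]), 94, 0.0004) (array([0.6433, 0.2718]), 47, 0.0002) (array([0.6418, 0.2708, 0.0666]), np.float64(0.072), 260)
roll (array([0.6026, 0.1709, 0.0389]), np.float64(0.044), 284)
wood (((461.892333984375, 153.11634826660156), (140.71726989746094, 71.72953033447266), 73.09402465820312), array([0.471 , 0.1864, 0.0034]))
blue (((444.3470458984375, -156.3507080078125), (140.55123901367188, 71.97879791259766), 81.16407775878906), array([ 0.4487, -0.1244,  0
[... 407 characters left out ...]
5]), 79, 0.0006) (array([ 0.6045, -0.2759,  0.1082]), np.float64(0.114), 87)
stopper (array([0.6701, 0.044 ]), 70, 0.0011) (array([0.6702, 0.0439]), 58, 0.0009) (array([0.6683, 0.0435, 0.0607]), np.float64(0.066), 49)
jar (array([0.6435, 0.2708]), 113, 0.001) (array([0.6437, 0.2703]), 54, 0.001) (array([0.6408, 0.2685, 0.0665]), np.float64(0.072), 105)
roll (array([0.6032, 0.1705, 0.0399]), np.float64(0.046), 122)
wood (((461.789306640625, 151.59808349609375), (144.3104248046875, 73.68417358398438), 72.70947265625), array([0.4773, 0.1914, 0.0047]))
blue (((444.1811218261719, -156.59588623046875), (142.87466430664062, 76.45388793945312), 81.41084289550781), array([ 0.4547, -0.1195,  0.0048]))
```

Request:
carry_out:
  plan:
    - [[0.3735,-0.63,-0.03,0,0,-1.443,0],[0.3735,-0.63,-0.03,0,0,-1.443,0],[0.3735,-0.63,-0.03,0,0,-1.443,0],[0.3735,-0.63,-0.03,0,0,-1.443,0],[0.3735,-0.63,-0.03,0,0,-1.443,0],[0.3735,-0.63,-0.03,0,0,-1.443,0],[0.3735,-0.63,-0.03,0,0,-1.443,0],[0.3735,-0.63,-0.03,0,0,-1.443,0],[0.3735,-0.63,-0.03,0,0,-1.443,0],[0.3735,-0.63,-0.03,0,0,-1.443,0],[0.3735,-0.63,-0.03,0,0,-1.443,0],[0.3735,-0.63,-0.03,0,0,-1.443,0],[0.3735,-0.63,-0.03,0,0,-1.443,0],[0.3735,-0.63,-0.03,0,0,-1.443,0],[0.3735,-0.63,-0.03,0,0,-1.443,0],[0.3735,-0.63,-0.03,0,0,-1.443,0],[0.3735,-0.63,-0.03,0,0,-1.443,0],[0.3735,-0.63,-0.03,0,0,-1.443,0],[0.3735,-0.63,-0.03,0,0,-1.443,0],[0.3735,-0.63,-0.03,0,0,-1.443,0]]

```text
time_s: 2.37
tool_pos: [0.6112, -0.0531, 0.2148]
tool_rot: [-2.494, -1.909, 0.001]
ft_force: [-0.3, -0.2, -0.7]
width: 0.0853
finger_force: 0.0
```

Request:
carry_out:
  plan:
    - [[0,0.001,-0.04,0,0,0,0],[0,0.001,-0.08,0,0,0,0],[0,0.001,-0.105,0,0,0,0],[0,0.001,-0.12,0,0,0,0],[0,0.001,-0.126,0,0,0,0],[0,0.001,-0.126,0,0,0,0],[0,0.001,-0.126,0,0,0,1],[0,0.001,-0.126,0,0,0,1],[0,0.001,-0.126,0,0,0,1],[0,0.001,-0.126,0,0,0,1],[0,0.001,-0.126,0,0,0,1],[0,0.001,-0.126,0,0,0,1],[0,0.001,-0.126,0,0,0,1],[0,0.001,-0.126,0,0,0,1],[0,0.001,-0.126,0,0,0,1]]

```text
time_s: 3.62
tool_pos: [0.6113, -0.0509, 0.0902]
tool_rot: [2.492, 1.912, 0.001]
ft_force: [-1.5, 0.1, 5.4]
width: 0.0226
finger_force: 58.6
```

Request:
carry_out:
  plan:
    - [[0,0,0.02,0,0,0,1],[0,0,0.05,0,0,0,1],[0,0,0.07,0,0,0,1],[-0.013,0.023,0.07,0,0,0,1],[-0.03,0.05,0.07,0,0,0,1],[-0.048,0.081,0.07,0,0,0,1],[-0.066,0.112,0.07,0,0,0,1],[-0.084,0.143,0.07,0,0,0,1],[-0.102,0.174,0.07,0,0,0,1],[-0.12,0.205,0.07,0,0,0,1],[-0.133,0.226,0.07,0,0,0,1],[-0.139,0.236,0.07,0,0,0,1],[-0.139,0.236,0.07,0,0,0,1],[-0.139,0.236,0.07,0,0,0,1]]

```text
time_s: 4.78
tool_pos: [0.4722, 0.1852, 0.1595]
tool_rot: [2.491, 1.913, 0.001]
ft_force: [0.3, -0.6, -1.7]
width: 0.0222
finger_force: 59.2
```

```bash
cat > look.py <<'E'
import sys
from fit import *
c0=tuple(map(float,sys.argv[1:3])); c=snap('side',sys.argv[3]) if len(sys.argv)>3 else snap('side')
W=world(c)
for z in np.arange(.01,.2,.015):
    print(round(z,3),circ(W,c0,.05,z,z+.015,.019 if len(sys.argv)<5 else .022)[:3])
E
python3 - <<'E'
from fit import *
s=read_state();print(s['tool_pos'],s['ft_force'],s['width'])
c=snap('side','s1.png');W=world(c);m=(np.hypot(W[...,0]-.472,W[...,1]-.185)<.04)&(W[...,2]>.03)&(W[...,2]<.15)
print(np.percentile(W[m][:,2],[0,1,5]));print(circ(W,(.472,.185),.04,.08,.12,.019))
print(circ(W,(.472,.185),.04,.07,.085,.019),circ(W,(.472,.185),.04,.105,.12,.019))
E
```

```text
[0.47223648 0.1851623  0.15949387] [ 0.27201588 -0.57056921 -1.72336174] 0.022156640523742503
[0.06912022 0.07143978 0.07503661]
(array([0.4723, 0.1832]), 162, 0.0009)
(array([0.4728, 0.1835]), 52, 0.0008) (array([0.4725, 0.1833]), 63, 0.0009)
```

View pics/s1.png

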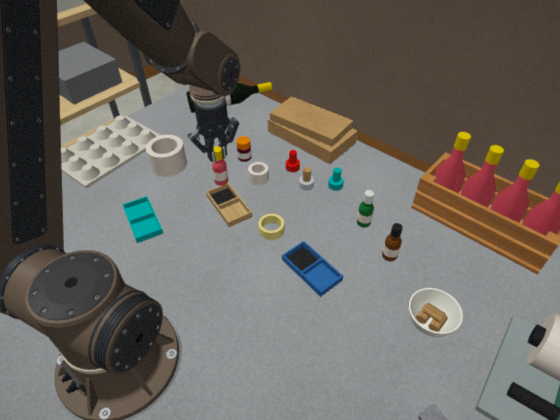

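The bottle hangs upright at (219,165) over the wood tray's black cell, with its base about 70 mm up. I'll lower it slowly.

Request:
carry_out:
  plan:
    - [[0,0.001,-0.025,0,0,0,1],[0,0.001,-0.045,0,0,0,1],[0,0.001,-0.055,0,0,0,1],[0,0.001,-0.059,0,0,0,1],[0,0.001,-0.061,0,0,0,1],[0,0.001,-0.063,0,0,0,1],[0,0.001,-0.064,0,0,0,1],[0,0.001,-0.065,0,0,0,1],[0,0.001,-0.065,0,0,0,1]]

```text
time_s: 5.58
tool_pos: [0.4722, 0.1862, 0.0947]
tool_rot: [2.492, 1.912, 0.001]
ft_force: [-0.6, 1.1, -1.3]
width: 0.0228
finger_force: 59.3
```

Request:
carry_out:
  plan:
    - [[0,0,-0.0005,0,0,0,1],[0,0,-0.001,0,0,0,1],[0,0,-0.0015,0,0,0,1],[0,0,-0.0015,0,0,0,1]]

```text
time_s: 5.92
tool_pos: [0.4723, 0.1863, 0.0941]
tool_rot: [2.492, 1.912, 0.003]
ft_force: [-2.7, -1.0, 14.6]
width: 0.0225
finger_force: 61.3
```

Contact. I'll release and go up.

Request:
carry_out:
  plan:
    - [[0,0,0.001,0,0,0,1],[0,0,0.0005,0,0,0,0.6],[0,0,0.0005,0,0,0,0.5],[0,0,0.0005,0,0,0,0.2],[0,0,0.0005,0,0,0,0],[0,0,0.0005,0,0,0,0],[0,0,0.0005,0,0,0,0],[0,0,0.02,0,0,0,0],[0,0,0.05,0,0,0,0],[0,0,0.09,0,0,0,0],[0.198,-0.1415,0.09,0,0,0,0],[0.198,-0.1415,0.09,0,0,0,0],[0.198,-0.1415,0.09,0,0,0,0],[0.198,-0.1415,0.09,0,0,0,0],[0.198,-0.1415,0.09,0,0,0,0],[0.198,-0.1415,0.09,0,0,0,0],[0.198,-0.1415,0.09,0,0,0,0],[0.198,-0.1415,0.09,0,0,0,0]]

```text
time_s: 7.42
tool_pos: [0.6706, 0.0433, 0.1818]
tool_rot: [-2.494, -1.909, 0.001]
ft_force: [-0.2, 1.1, 0.1]
width: 0.0853
finger_force: 0.0
```

```bash
python3 - <<'E'
from fit import *
s=read_state();print(s['tool_pos'],s['width'])
W=world(snap('side'))
print(circ(W,(.472,.185),.04,.03,.055,.019),circ(W,(.472,.185),.04,.09,.12,.012),topmean(W,(.472,.185),.04,.1))
W=world(snap('wrist','w1.png')) if 0 else W
print(circ(W,(.67,.044),.035,.004,.02,.022),circ(W,(.67,.044),.035,.03,.058,.012))
E
```

```text
[0.67057253 0.04331771 0.1818188 ] 0.0852593292283845
(array([0.4723, 0.1844]), 97, 0.0006) (array([0.4727, 0.1847]), 103, 0.0013) (array([0.4719, 0.1832, 0.1091]), np.float64(0.118), 75)
(array([0.6703, 0.0443]), 59, 0.0009) (array([0.6703, 0.0442]), 59, 0.001)
```

Request:
carry_out:
  plan:
    - [[0,0.001,-0.04,0,0,0,0],[0,0.001,-0.08,0,0,0,0],[0,0.001,-0.11,0,0,0,0],[0,0.001,-0.128,0,0,0,0],[0,0.001,-0.137,0,0,0,0],[0,0.001,-0.137,0,0,0,0],[0,0.001,-0.137,0,0,0,1],[0,0.001,-0.137,0,0,0,1],[0,0.001,-0.137,0,0,0,1],[0,0.001,-0.137,0,0,0,1],[0,0.001,-0.137,0,0,0,1],[0,0.001,-0.137,0,0,0,1],[0,0.001,-0.137,0,0,0,1],[0,0.001,-0.137,0,0,0,1],[0,0.001,-0.137,0,0,0,1]]

```text
time_s: 8.72
tool_pos: [0.6703, 0.0456, 0.0469]
tool_rot: [2.492, 1.912, 0.002]
ft_force: [-0.9, 0.5, 6.3]
width: 0.0223
finger_force: 58.6
```

Request:
carry_out:
  plan:
    - [[0,0,0.02,0,0,0,1],[0,0,0.05,0,0,0,1],[0,0,0.06,0,0,0,1],[-0.022,0.0075,0.06,0,0,0,1],[-0.05,0.017,0.06,0,0,0,1],[-0.08,0.027,0.06,0,0,0,1],[-0.11,0.037,0.06,0,0,0,1],[-0.14,0.0475,0.06,0,0,0,1],[-0.17,0.058,0.06,0,0,0,1],[-0.2,0.068,0.06,0,0,0,1],[-0.213,0.0725,0.06,0,0,0,1],[-0.2183,0.0747,0.06,0,0,0,1],[-0.2183,0.0747,0.05,0,0,0,1],[-0.2183,0.0747,0.03,0,0,0,1],[-0.2183,0.0747,0.02,0,0,0,1],[-0.2183,0.0747,0.013,0,0,0,1],[-0.2183,0.0747,0.01,0,0,0,1],[-0.2183,0.0747,0.008,0,0,0,1],[-0.2183,0.0747,0.0065,0,0,0,1],[-0.2183,0.0747,0.0055,0,0,0,1]]

```text
time_s: 10.38
tool_pos: [0.452, 0.1203, 0.0516]
tool_rot: [2.492, 1.912, 0.001]
ft_force: [-0.2, 0.3, -0.5]
width: 0.0226
finger_force: 59.0
```

```bash
python3 - <<'E'
from fit import *
s=read_state();print(s['tool_pos'],s['ft_force'])
W=world(snap('side','s2.png'))
print(circ(W,(.452,.12),.035,.018,.025,.022),circ(W,(.452,.12),.035,.03,.045,.012))
E
```

```text
[0.45203853 0.12032315 0.05157493] [-0.2351798   0.26028232 -0.54515338]
(array([0.4534, 0.1166]), 59, 0.0026) (array([0.4506, 0.1176]), 50, 0.0022)
```

Request:
carry_out:
  plan:
    - [[0,0,-0.0005,0,0,0,1],[0,0,-0.001,0,0,0,1],[0,0,-0.0012,0,0,0,1],[0,0,-0.0012,0,0,0,1]]

```text
time_s: 10.77
tool_pos: [0.4519, 0.1204, 0.0508]
tool_rot: [2.492, 1.912, 0.001]
ft_force: [-1.3, -0.7, 7.1]
width: 0.0223
finger_force: 60.3
```

Request:
carry_out:
  plan:
    - [[0,0,0.0005,0,0,0,1],[0,0,0.0005,0,0,0,0.6],[0,0,0.0005,0,0,0,0.5],[0,0,0.0005,0,0,0,0.2],[0,0,0.0005,0,0,0,0],[0,0,0.0005,0,0,0,0],[0,0,0.0005,0,0,0,0],[0,0,0.02,0,0,0,0],[0,0,0.06,0,0,0,0],[0,0,0.1,0,0,0,0],[0,0,0.14,0,0,0,0],[0.2057,-0.284,0.14,0,0,0,0],[0.2057,-0.284,0.14,0,0,0,0],[0.2057,-0.284,0.14,0,0,0,0],[0.2057,-0.284,0.14,0,0,0,0],[0.2057,-0.284,0.14,0,0,0,0],[0.2057,-0.284,0.14,0,0,0,0],[0.2057,-0.284,0.14,0,0,0,0],[0.2057,-0.284,0.14,0,0,0,0],[0.2057,-0.284,0.14,0,0,0,0]]

```text
time_s: 12.43
tool_pos: [0.6592, -0.1679, 0.1896]
tool_rot: [2.494, 1.909, 0.0]
ft_force: [0.6, 0.2, -0.3]
width: 0.0854
finger_force: 0.0
```

```bash
python3 - <<'E'
from fit import *
s=read_state();print(s['tool_pos'],s['width'])
W=world(snap('side','s3.png'))
print(circ(W,(.452,.12),.035,.018,.025,.022),circ(W,(.452,.12),.035,.035,.06,.012),topmean(W,(.452,.12),.025,.055))
print(circ(W,(.6577,-.1636),.04,.078,.104,.012))
E
```

```text
[ 0.65924496 -0.16787352  0.18958051] 0.0853791148853725
(array([0.4515, 0.1186]), 64, 0.0066) (array([0.4518, 0.1186]), 57, 0.0008) (array([0.4493, 0.1174, 0.0626]), np.float64(0.07), 68)
(array([ 0.638 , -0.1704]), 71, 0.0028)
```

View pics/s3.png

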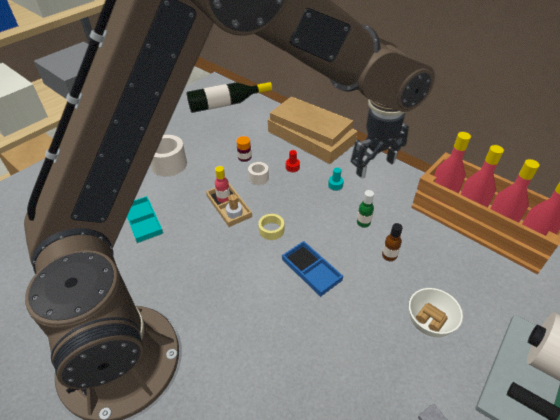

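The rosé bottle (222,185) and the stopper (234,206) stand in the wooden tray. The gripper is at (385,150), and I'll check that it has settled over the green bottle.

```bash
python3 - <<'E'
from fit import *
s=read_state();print(s['tool_pos'],s['joint_velocities'].round(3))
c=snap('top','t2.png');W=world(c);T=np.linalg.inv(c['world_from_camera'])
print(topmean(W,(.462,.153),.1,.1), topmean(W,(.452,.12),.025,.05),circ(W,(.452,.12),.03,.012,.03,.022))
c=snap('side');T=np.linalg.inv(c['world_from_camera']);K=c['intrinsics']
for p in [s['tool_pos'],(.6577,-.1636,.11)]:
    q=T[:3,:3]@np.array(p)+T[:3,3];print(K[0,2]+K[0,0]*q[0]/-q[2],K[1,2]+K[1,1]*q[1]/q[2])
E
```

```text
[ 0.65967752 -0.16870775  0.18924318] [ 0.041 -0.036  0.095  0.007 -0.039  0.042]
(array([0.4142, 0.0924, 0.7028]), np.float64(0.736), 14416) (array([0.4437, 0.1044, 0.7106]), np.float64(0.728), 465) (None, 0, 0)
375.73506958158174 169.14375245063127
368.7394437859947 192.82076696729342
```

Request:
carry_out:
  plan:
    - [[0,0,0,0,0,0,0],[0,0,0,0,0,0,0],[0,0,0,0,0,0,0]]

```text
time_s: 12.83
tool_pos: [0.6571, -0.1626, 0.1905]
tool_rot: [2.491, 1.914, 0.0]
ft_force: [-0.7, 0.4, 0.4]
width: 0.0857
finger_force: 0.0
```

Request:
carry_out:
  plan:
    - [[0,0,-0.035,0,0,0,0],[0,0,-0.065,0,0,0,0],[0,0,-0.085,0,0,0,0],[0,0,-0.096,0,0,0,0],[0,0,-0.1,0,0,0,0],[0,0,-0.1,0,0,0,0],[0,0,-0.1,0,0,0,1],[0,0,-0.1,0,0,0,1],[0,0,-0.1,0,0,0,1],[0,0,-0.1,0,0,0,1],[0,0,-0.1,0,0,0,1],[0,0,-0.1,0,0,0,1],[0,0,-0.1,0,0,0,1],[0,0,-0.1,0,0,0,1],[0,0,-0.1,0,0,0,1]]

```text
time_s: 14.08
tool_pos: [0.6576, -0.1637, 0.0909]
tool_rot: [2.492, 1.912, 0.001]
ft_force: [-1.1, 0.9, 6.1]
width: 0.0226
finger_force: 58.6
```

Request:
carry_out:
  plan:
    - [[0,0,0.02,0,0,0,1],[0,0,0.05,0,0,0,1],[0,0,0.06,0,0,0,1],[-0.022,0.004,0.06,0,0,0,1],[-0.05,0.01,0.06,0,0,0,1],[-0.08,0.0155,0.06,0,0,0,1],[-0.11,0.0215,0.06,0,0,0,1],[-0.14,0.0275,0.06,0,0,0,1],[-0.17,0.0335,0.06,0,0,0,1],[-0.193,0.038,0.06,0,0,0,1],[-0.204,0.04,0.06,0,0,0,1],[-0.208,0.041,0.06,0,0,0,1],[-0.208,0.041,0.06,0,0,0,1],[-0.208,0.041,0.045,0,0,0,1],[-0.208,0.041,0.03,0,0,0,1],[-0.208,0.041,0.02,0,0,0,1],[-0.208,0.041,0.013,0,0,0,1],[-0.208,0.041,0.009,0,0,0,1],[-0.208,0.041,0.007,0,0,0,1],[-0.208,0.041,0.0055,0,0,0,1]]

```text
time_s: 15.75
tool_pos: [0.4498, -0.1228, 0.0955]
tool_rot: [2.492, 1.912, 0.0]
ft_force: [0.4, 0.1, -1.8]
width: 0.0227
finger_force: 59.3
```

Request:
carry_out:
  plan:
    - [[0,0,-0.0005,0,0,0,1],[0,0,-0.001,0,0,0,1],[0,0,-0.0013,0,0,0,1],[0,0,-0.0013,0,0,0,1]]

```text
time_s: 16.08
tool_pos: [0.4496, -0.1228, 0.0948]
tool_rot: [2.492, 1.912, 0.001]
ft_force: [-0.3, -0.1, 3.1]
width: 0.0224
finger_force: 59.9
```

Request:
carry_out:
  plan:
    - [[0,0,0.0003,0,0,0,0.6],[0,0,0.0003,0,0,0,0.5],[0,0,0.0003,0,0,0,0.2],[0,0,0.0003,0,0,0,0],[0,0,0.0003,0,0,0,0],[0,0,0.0003,0,0,0,0],[0,0,0.02,0,0,0,0],[0,0,0.06,0,0,0,0],[0,0,0.1,0,0,0,0]]

```text
time_s: 16.83
tool_pos: [0.4487, -0.1224, 0.1948]
tool_rot: [-2.49, -1.91, 0.003]
ft_force: [0.9, -0.4, -0.6]
width: 0.0849
finger_force: 0.0
```

Request:
carry_out:
  plan:
    - [[0.1937,0.394,0,0,0,0,0],[0.1937,0.394,0,0,0,0,0],[0.1937,0.394,0,0,0,0,0],[0.1937,0.394,0,0,0,0,0],[0.1937,0.394,0,0,0,0,0],[0.1937,0.394,0,0,0,0,0],[0.1937,0.394,0,0,0,0,0],[0.1937,0.394,0,0,0,0,0],[0.1937,0.394,0,0,0,0,0],[0.1937,0.394,0,0,0,0,0],[0.1937,0.394,0,0,0,0,0],[0.1937,0.394,0,0,0,0,0],[0.1937,0.394,0,0,0,0,0],[0.1937,0.394,0,0,0,0,0],[0.1937,0.394,0,0,0,0,0],[0.1937,0.394,0,0,0,0,0],[0.1937,0.394,0,0,0,0,0]]

```text
time_s: 18.25
tool_pos: [0.6431, 0.2704, 0.1947]
tool_rot: [2.493, 1.911, 0.001]
ft_force: [-0.2, -0.4, -0.2]
width: 0.0856
finger_force: 0.0
```

```bash
python3 - <<'E'
from fit import *
s=read_state();print(s['tool_pos'],s['width'])
W=world(snap('side','s4.png'))
print(circ(W,(.45,-.123),.04,.03,.055,.019),circ(W,(.45,-.123),.04,.09,.12,.012))
print(circ(W,(.6433,.2713),.04,.008,.04,.022),circ(W,(.603,.171),.04,.01,.035,.03))
E
```

```text
[0.64310734 0.27041822 0.19474211] 0.08563166305447541
(array([ 0.4498, -0.123 ]), 105, 0.0006) (array([ 0.4497, -0.1226]), 137, 0.001)
(array([0.6436, 0.2707]), 119, 0.001) (array([0.6002, 0.1683]), 200, 0.0028)
```

View pics/s4.png

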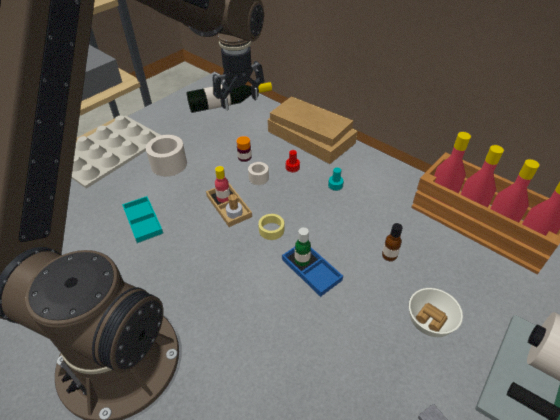

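The green bottle stands in the blue tray at (302,248), and the gripper is over the jar (244,150). Next is the jar's lid grasp.

Request:
carry_out:
  plan:
    - [[0,0,-0.04,0,0,0,0],[0,0,-0.08,0,0,0,0],[0,0,-0.11,0,0,0,0],[0,0,-0.13,0,0,0,0],[0,0,-0.139,0,0,0,0],[0,0,-0.139,0,0,0,0],[0,0,-0.139,0,0,0,1],[0,0,-0.139,0,0,0,1],[0,0,-0.139,0,0,0,1],[0,0,-0.139,0,0,0,1],[0,0,-0.139,0,0,0,1],[0,0,-0.139,0,0,0,1],[0,0,-0.139,0,0,0,1]]

```text
time_s: 19.38
tool_pos: [0.6436, 0.2716, 0.0572]
tool_rot: [2.492, 1.912, 0.003]
ft_force: [-1.6, -0.4, 7.1]
width: 0.0401
finger_force: 60.0
```

Request:
carry_out:
  plan:
    - [[0,0,0.02,0,0,0,1],[0,0,0.05,0,0,0,1],[0,0,0.09,0,0,0,1],[0,0,0.13,0,0,0,1],[-0.005,-0.0115,0.15,0,0,0,1],[-0.015,-0.034,0.15,0,0,0,1],[-0.029,-0.066,0.15,0,0,0,1],[-0.043,-0.097,0.15,0,0,0,1],[-0.057,-0.129,0.15,0,0,0,1],[-0.071,-0.16,0.15,0,0,0,1],[-0.085,-0.192,0.15,0,0,0,1],[-0.099,-0.224,0.15,0,0,0,1],[-0.113,-0.255,0.15,0,0,0,1],[-0.127,-0.287,0.15,0,0,0,1],[-0.141,-0.319,0.15,0,0,0,1],[-0.155,-0.35,0.15,0,0,0,1],[-0.169,-0.382,0.15,0,0,0,1],[-0.183,-0.414,0.15,0,0,0,1],[-0.196,-0.443,0.15,0,0,0,1],[-0.2042,-0.4615,0.15,0,0,0,1]]

```text
time_s: 21.05
tool_pos: [0.4377, -0.1923, 0.2061]
tool_rot: [2.493, 1.91, 0.0]
ft_force: [1.2, -0.0, -1.6]
width: 0.0402
finger_force: 60.9
```

Request:
carry_out:
  plan:
    - [[0,0,0,0,0,0,1],[0,0,0,0,0,0,1],[0,0,-0.03,0,0,0,1]]

```text
time_s: 21.3
tool_pos: [0.4409, -0.191, 0.1791]
tool_rot: [2.486, 1.907, 0.005]
ft_force: [0.7, -0.5, -1.5]
width: 0.0404
finger_force: 61.0
```

```bash
python3 - <<'E'
from fit import *
s=read_state();print(s['tool_pos'],s['width'],s['ft_force'])
W=world(snap('side'))
print(circ(W,(.44,-.19),.04,.125,.155,.022),circ(W,(.45,-.123),.03,.03,.055,.019),circ(W,(.45,-.123),.03,.09,.12,.012))
m=(np.hypot(W[...,0]-.44,W[...,1]+.19)<.035)&(W[...,2]>.05);print(np.percentile(W[m][:,2],[0,2,5]))
E
```

```text
[ 0.44086003 -0.1910043   0.17910967] 0.04040962357286116 [ 0.72183126 -0.50701932 -1.48631546]
(array([ 0.4412, -0.192 ]), 179, 0.0005) (array([ 0.4499, -0.1228]), 110, 0.0008) (array([ 0.4501, -0.1227]), 132, 0.0012)
[0.12357444 0.12922472 0.13763648]
```

Request:
carry_out:
  plan:
    - [[0,0,-0.025,0,0,0,1],[0,0,-0.05,0,0,0,1],[0,0,-0.07,0,0,0,1],[0,0,-0.085,0,0,0,1],[0,0,-0.097,0,0,0,1],[0,0,-0.105,0,0,0,1],[0,0,-0.11,0,0,0,1],[0,0,-0.1125,0,0,0,1],[0,0,-0.114,0,0,0,1],[0,0,-0.1145,0,0,0,1],[0,0,-0.1145,0,0,0,1]]

```text
time_s: 22.27
tool_pos: [0.4391, -0.1902, 0.0613]
tool_rot: [2.492, 1.912, 0.001]
ft_force: [0.1, 1.1, -1.3]
width: 0.0405
finger_force: 61.6
```

Request:
carry_out:
  plan:
    - [[0,0,-0.0005,0,0,0,1],[0,0,-0.001,0,0,0,1],[0,0,-0.0013,0,0,0,1],[0,0,-0.0013,0,0,0,1]]

```text
time_s: 22.6
tool_pos: [0.439, -0.1903, 0.0611]
tool_rot: [2.491, 1.911, 0.001]
ft_force: [-4.7, 1.9, 20.0]
width: 0.0404
finger_force: 64.1
```

Request:
carry_out:
  plan:
    - [[0,0,0.0006,0,0,0,1],[0,0,0.0006,0,0,0,1],[0,0,0.0006,0,0,0,0.4],[0,0,0.0006,0,0,0,0.3],[0,0,0.0006,0,0,0,0],[0,0,0.0006,0,0,0,0],[0,0,0.0006,0,0,0,0],[0,0,0.01,0,0,0,0],[0,0,0.04,0,0,0,0],[0,0,0.08,0,0,0,0],[0,0,0.12,0,0,0,0],[0,0,0.15,0,0,0,0],[0.06,-0.12,0.16,0,0,0,0],[0.06,-0.12,0.16,0,0,0,0],[0.06,-0.12,0.16,0,0,0,0],[0.06,-0.12,0.16,0,0,0,0],[0.06,-0.12,0.16,0,0,0,0],[0.06,-0.12,0.16,0,0,0,0]]

```text
time_s: 24.1
tool_pos: [0.4983, -0.3098, 0.2194]
tool_rot: [-2.492, -1.911, 0.0]
ft_force: [0.4, 0.2, -0.3]
width: 0.0854
finger_force: 0.0
```

```bash
python3 - <<'E'
from fit import *
W=world(snap('side','s5.png'))
print('jar',circ(W,(.44,-.19),.035,.025,.045,.022),circ(W,(.44,-.19),.035,.055,.068,.021),topmean(W,(.44,-.19),.03,.066))
W=world(snap('top','t5.png'))
for c,r,z0,z1 in [((.44,-.19),.021,.05,.07),((.45,-.123),.012,.08,.11),((.472,.185),.012,.08,.11),((.452,.12),.012,.035,.06),((.452,.12),.022,.01,.028)]: print(circ(W,c,.03,z0,z1,r))
for c in [(.44,-.19),(.45,-.123),(.472,.185),(.452,.12)]: print(topmean(W,c,.025,.055))
E
```

```text
jar (array([ 0.4392, -0.1911]), 98, 0.0005) (array([ 0.4394, -0.1908]), 60, 0.0005) (array([ 0.439 , -0.1916,  0.0715]), np.float64(0.077), 239)
(array([ 0.4397, -0.1909]), 86, 0.0014)
(array([ 0.4497, -0.1227]), 31, 0.0002)
(array([0.4723, 0.1853]), 39, 0.0003)
(array([0.4514, 0.1196]), 13, 0.0001)
(array([0.452 , 0.1218]), 137, 0.0035)
(array([ 0.4385, -0.1921,  0.3354]), np.float64(0.616), 3500)
(array([ 0.4499, -0.1212,  0.0868]), np.float64(0.118), 259)
(array([0.4721, 0.1837, 0.0859]), np.float64(0.116), 271)
(array([0.4511, 0.1187, 0.063 ]), np.float64(0.069), 101)
```

View pics/s5.png

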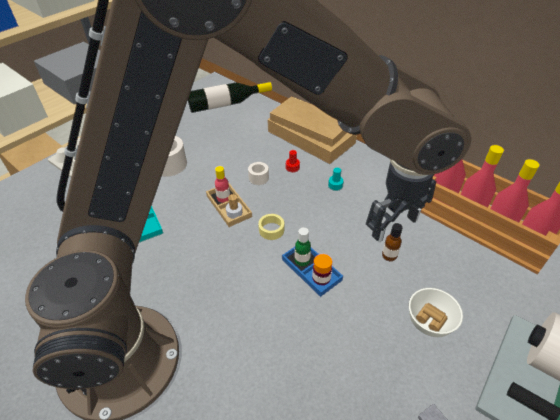

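View pics/t5.png

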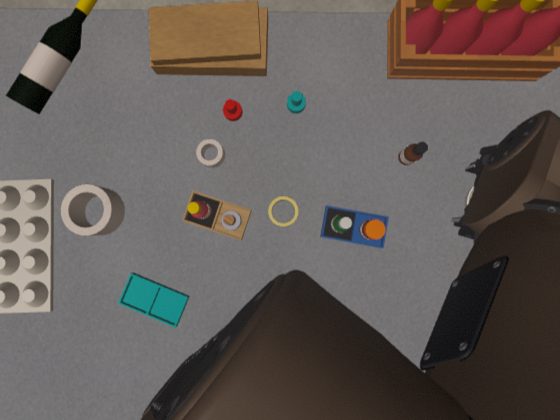

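Both sets are in place. The wood tray holds the rosé (200,210) and the stopper (232,219), and the blue tray holds the green bottle (341,224) and the jar (373,230). The roll (210,152) and the brown bottle (412,152) have not moved, and the gripper touches nothing.

```bash
python3 -c "from workcell import *;print(sign_off())"
```

```text
the job is handed in; nothing more can be done
None
```

Both tasting sets are made up and the job is handed in at about 24 s of the 96 s allowed: rosé bottle and stopper in the wooden tray, green bottle and jar in the blue tray, with the brown bottle and label roll left standing where they were.

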